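# Fit the drive cam and shut the case

## Task

Put the steel cam on the flatted shaft in the leaning green drive case, the flat of its bore matched to the flat of the shaft (red marks on the same side), and push it fully home against the shoulder. Then swing the cover down until it is fully shut, and leave the spanner, grease tube, tape roll and pliers where they are.

Things in the scene. Friction and masses are not known exactly. Their poses are not given: they have to be found in the camera images.
- cam: Loose steel cam, about 0.35 kg, lying on the bench, hub up. Origin: on the bore's axis at the underside; z up along the bore, out of the hub. Egg-shaped disc 16 mm thick: 34 mm radius about the bore, nose 48 mm out along +x. The bore goes right through: 26.4 mm diameter, with one flat 8.2 mm from the axis on the -x side (red marks on hub and disc there); lower mouth chamfered 1.5 mm.
- cam_hub (a point): Centre of the top of the cam's hub, 52 mm above its origin, same axes. The hub rises from the disc (16 mm) to here: 44 mm round, with two grip flats 36 mm apart that face +y and -y, each 25 mm long and 36 mm high. Grip it there.
- shaft_seat (a point): Centre of the shaft's shoulder in the drive case, where the cam's underside must rest, 4 mm above the tray floor. z runs out along the shaft, leaning 30 degrees from vertical to the front of the case. Shaft: 24 mm diameter, 39 mm long, the last 5 mm tapered 2.5 mm a side; one flat 7 mm from the axis on the -x side (red marks). The cam is matched when its axes agree with these.
- cam_shaft (a joint): Turn of the shaft about its axis in rad: 0 = its flat looks straight down the slope to the front; positive anticlockwise seen from its end. Starts within 0.45 of 0; held by a friction of about 0.8 N m.
- drive_case: Green leaning tray case, fixed to the bench on a steel foot 170 x 225 mm. Origin: centre of the foot on the bench; z up, -x its front (low side). The tray leans 30 degrees to the front; inside 132 mm along the slope, 184 mm across (y), 64 mm deep from floor to rim, walls 6 mm, shaft in the middle. The rim stands 8 mm above the top of a cam that is home.
- cover (a joint): Angle of the cover in rad: 0 = shut on the rim; grows as it swings up and back about the upper rear rim; stop at 2.35. Starts at 2.1 to 2.3 (about upright). A hinge friction of 0.16 N m makes it stay wherever it is left, so it must be pushed all the way.
- cover_hinge (a point): Middle of the cover's hinge line, at the underside of the plate. Axes turn with the cover: y along the hinge, -x towards the free edge, z out of the outer face (which is 6 mm above the underside).
- cover_edge (a point): Middle of the cover's free edge on the outer face, 144 mm from the hinge; a steel tab 70 mm wide goes 11 mm further. Axes as cover_hinge. The cover is 144 x 196 x 6 mm, 0.15 kg; two ribs 2 mm high, 50 mm either side of the middle, run along its outer face.
- spanner: Bystander: chrome combination spanner, 197 mm long, lying between the work places; origin at the centre of its underside.
- grease_tube: Bystander: green grease tube standing on its white cap, 151 mm tall; origin at the centre of its underside.
- tape: Bystander: roll of black tape, 70 mm across, lying flat; origin at the centre of its underside.
- slip_pliers: Bystander: slip-joint pliers with red handles, 157 mm long, lying at the back; origin at the centre of its underside.

How it is judged:
On the way:
1. the cam is fully home on the shaft, rotation matched, while the cover is still open (distance between cam and shaft_seat below 0.004 m and z of cam in the frame of shaft_seat below 0.0025 m and angle between the z axis of cam and the z axis of shaft_seat, either way round below 0.07 rad and angle between the x axis of cam and the x axis of shaft_seat, either way round below 0.2 rad and value of joint cover above 1 rad), for 0.2 s.
At the end, for the whole second after the job is handed in: The cam sits on the shaft with its underside within 2.5 mm of the shoulder (origin within 4 mm of the seat), axis within 4 degrees of the shaft's and its flat within 11 degrees of the shaft's flat; the cover is shut to within 0.04 rad; all at rest (distance between cam and shaft_seat below 0.004 m and z of cam in the frame of shaft_seat below 0.0025 m and angle between the z axis of cam and the z axis of shaft_seat, either way round below 0.07 rad and angle between the x axis of cam and the x axis of shaft_seat, either way round below 0.2 rad and value of joint cover below 0.04 rad and velocity of joint cover below 0.05 rad/s and linear speed of cam below 0.02 m/s); the robot touches nothing.
It fails at once if the spanner is moved more than 40 mm (distance of spanner from where it was at the start of the episode above 0.04 m).
It fails at once if the grease tube is moved more than 40 mm (distance of grease_tube from where it was at the start of the episode above 0.04 m).
It fails at once if the tape is moved more than 40 mm (distance of tape from where it was at the start of the episode above 0.04 m).
It fails at once if the slip pliers is moved more than 40 mm (distance of slip_pliers from where it was at the start of the episode above 0.04 m).
It also fails if it takes over 70 s, if anything falls off the work surface, if the arm or the gripper's body presses on something with over 40 N, if the wrist force passes 120 N, or if a joint passes its speed limit or range.

## Robot

A 7-joint arm with a two-finger parallel gripper is mounted at the origin on a cart in front of the work surface, level with it; the furniture and walls round the work are solid. World frame = base frame: x ahead of the robot, y to its left, z up, the work surface at z = 0. Lengths are in m, angles in rad, forces in N, time in s.
With the tool pointing down it reaches from about 0.425 to 0.875 m from the base axis. Payload 4.7 kg.
Tool frame: the origin (TCP) lies between the finger pads; the fingertips stand 14 mm ahead of it and the grasp point (between the pads) lies 5 mm behind it; z points along the fingers, y is the line along which they close (so a half turn about z gives the same grasp; the last joint's range is limited). The gripper opens to 87 mm and grips with 3 to 60 N. Pads are 19 mm wide; open, the fingers measure 117 mm over their backs; the gripper's body (75 mm by 190 mm) begins 51 mm behind the grasp point.
Start: joints at [1.348, 0.321, -0.07, 1.45, 0.023, 1.371, -0.057], TCP at [0.152, -0.632, 0.237] pointing down, gripper open.
Joint ranges: [-2.86, 2.86], [-0.3, 2.09], [-1.38, 1.24], [0.06, 2.45], [-1.56, 4.7], [0.09, 2.05], [-2.69, 2.69]. Speed limits (rad/s): [2.57, 2.57, 3.14, 3.14, 3.14, 3.14, 3.14].

## Interface

Orientations are given as a rotation vector (axis times angle).
In Python, from bench import ctrl gives the robot as it stands.
- The arm moves only by the tool step_arm, never from a script. Its argument "commands" is a list of rows, each an object with "travel": the shift along the tool's x, y, z in m, a list of three; "turn": the turn, a rotation vector about the tool's x, y, z in degrees, a list of three. A call has 1 to 5 rows; each row is the pose to reach, as a shift and turn from the pose commanded when the call began, along the tool's axes at that moment; what a row does not reach only later rows make up. A row lasts 1/10 s, in which the tool goes at most 50 mm and 8.59 degrees, less where a joint would pass 70% of its speed; a pose out of reach is approached as far as the arm can. A call with a gripper value outside its range is refused whole. "gripper" is the opening, from 0 (shut) to 1 (fully open), set as the call begins (left out, the last holds). The fingers move at their own pace and stop on an object; "force" is the grip in N (left out, the last holds). Time passes only in rows, so rows that repeat a pose let the fingers close. It gives the time, the measured TCP pose, the force, the opening and the grip force at its end, in the units of the state.
- ctrl.get_state(): the state, without advancing time (a new reading comes with each control period).
- ctrl.get_image(name): name is "scene" or "side" or "wrist"; returns the picture (384x512x3 uint8, red, green, blue); there is no depth.
- ctrl.camera_model(name): a dict with "fx", "fy", "cx", "cy" (pixels), "R" (3x3) and "t" (3): a world point X has camera coordinates R X + t; the wrist camera has in their place "T_tool_cam" (4x4, takes a point from camera to tool coordinates, whose origin is the TCP and whose axes are the flange's). Camera axes: x right, y down, z forward; pixel columns grow to the right and rows downward; lengths in m; the calibration is good to about 2 mm. The wrist camera is an equidistant fisheye: a pixel r from the principal point sees the ray r / f radians off the axis. A picture is of the moment at which its call begins: read the wrist's pose just before it. camera_model takes no time and is no camera call.
- ctrl.close_job(): hands the job in; it is judged then, once.
The state is a dict: "time": time; "joint_positions": joint angles; "qd": joint speeds; "joint_torque": joint torques, N m; "position": TCP position; "tool_rot": TCP orientation; "ft_force": force on the tool from outside, world axes, zero at the start; "torque": the same for the moment, N m; "grip_width": opening from 0.0 (shut) to 1.0 (fully open); "grip_force": force on a finger pad.
Only numpy, scipy, OpenCV 4.12 (cv2) and the standard library are available. Lean on these libraries where they do the work, as an engineer would, in place of code of your own. Each camera call takes 0.05 s, during which the arm holds its last target. There are 200 camera calls.

## Working session

There is one attempt and no reset: what is moved stays moved. The work goes in short steps, Python scripts to look and compute and a tool call to move; the robot and the scene stay as the last step left them, time stands still between calls to the robot, and variables do not carry over. Pictures are saved under pics/ and viewed, at most 10 in all, crops included, and the job is handed in when it is done.

Besides the shell and the picture viewer there is one more tool, called after ">>>" as a command line: name --argument value ..., lists and objects as JSON in quotes. step_arm: Moves the arm, as the interface text tells. Its arguments: {"type":"object","properties":{"commands":{"type":"array"},"gripper":{"type":"number"},"force":{"type":"number"}},"required":["commands"]}

```bash
mkdir -p pics; ls
cat > h.py <<'E'
import numpy as np, cv2
from scipy.spatial.transform import Rotation as Ro
from bench import ctrl
def save(n,f):
    im=ctrl.get_image(n); cv2.imwrite('pics/'+f,im[:,:,::-1]); return im
def ray(n,uv,st=None):
    m=ctrl.camera_model(n); u,v=uv
    x=(u-m['cx'])/m['fx']; y=(v-m['cy'])/m['fy']
    if n!='wrist':
        R=np.array(m['R']);t=np.array(m['t']); d=R.T@np.array([x,y,1]); return -R.T@t,d/np.linalg.norm(d)
    r=np.hypot(x,y); d=np.array([np.sin(r)*x/r,np.sin(r)*y/r,np.cos(r)]) if r>0 else np.array([0,0,1.])
    T=np.array(m['T_tool_cam']); R=Ro.from_rotvec(st['tool_rot']).as_matrix()
    return R@T[:3,3]+np.array(st['position']),R@T[:3,:3]@d
def onz(n,uv,z,st=None):
    o,d=ray(n,uv,st); return o+d*(z-o[2])/d[2]
def tri(rs):
    A=0;b=0
    for o,d in rs:
        P=np.eye(3)-np.outer(d,d);A=A+P;b=b+P@o
    return np.linalg.solve(A,b)
def proj(n,X,st=None):
    m=ctrl.camera_model(n);X=np.array(X)
    if n!='wrist':
        c=np.array(m['R'])@X+m['t']; return np.array([m['fx']*c[0]/c[2]+m['cx'],m['fy']*c[1]/c[2]+m['cy']])
    T=np.array(m['T_tool_cam']);R=Ro.from_rotvec(st['tool_rot']).as_matrix()
    c=T[:3,:3].T@(R.T@(X-st['position'])-T[:3,3]); th=np.arctan2(np.hypot(c[0],c[1]),c[2]);s=th/np.hypot(c[0],c[1])
    return np.array([m['fx']*c[0]*s+m['cx'],m['fy']*c[1]*s+m['cy']])
def go(st,p,R):
    """shift/turn in tool axes to reach pose"""
    R0=Ro.from_rotvec(st['tool_rot']); 
    return R0.inv().apply(np.array(p)-st['position']),(R0.inv()*R).as_rotvec(degrees=True)
E
python3 - <<'E'
from h import *
np.set_printoptions(precision=3,suppress=True)
s=ctrl.get_state();print(s)
a=save('scene','s0.png');b=save('side','d0.png')
for n in('scene','side'):
    m=ctrl.camera_model(n);print(n,m['fx'],-np.array(m['R']).T@m['t'],np.array(m['R'])[2])
print(ctrl.camera_model('wrist'))
E
```

```text
pics
{'time': 0.0, 'joint_positions': array([ 1.348,  0.322, -0.07 ,  1.452,  0.023,  1.371, -0.057]), 'qd': array([-0.002,  0.002,  0.003, -0.   , -0.001, -0.001,  0.001]), 'joint_torque': array([  0.   , -49.128,  -0.403, -31.252,  -0.064,   0.044,   0.   ]), 'position': array([ 0.152, -0.631,  0.235]), 'tool_rot': array([-3.118, -0.371,  0.   ]), 'ft_force': array([0.592, 0.502, 0.3  ]), 'torque': array([ 0.021, -0.048,  0.009]), 'grip_force': 0.0, 'grip_width': 1.0043855451593873}
scene 407.6873772304982 [0.097 0.496 0.697] [ 0.522 -0.543 -0.658]
side 480.1473387895261 [0.429 0.926 0.792] [ 0.117 -0.815 -0.568]
{'fx': 297.3186396354542, 'fy': 297.3186396354542, 'cx': 250.72550678801176, 'cy': 192.82247886927567, 'T_tool_cam': array([[ 0.001, -0.968, -0.25 ,  0.068],
       [ 1.   ,  0.   ,  0.001, -0.001],
       [-0.001, -0.25 ,  0.968, -0.149],
       [ 0.   ,  0.   ,  0.   ,  1.   ]])}
```

View pics/s0.png

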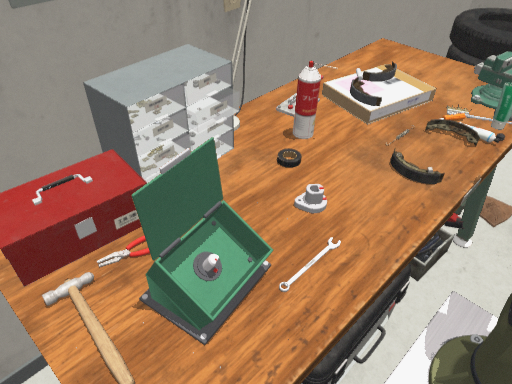

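View pics/d0.png

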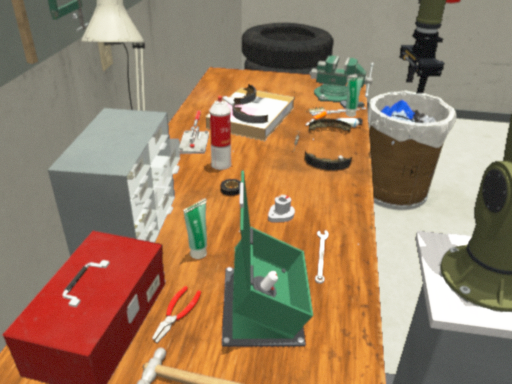

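The scene view shows the cam at about (314,195) with its red mark to the right, the case at (205,265) with its cover up at the back, and the spanner at (310,263). In the side view the cam is at (281,208) and the case at (268,285). Next I compute rough positions.

Run:
```python
from h import *
np.set_printoptions(precision=3,suppress=True)
print('hub',tri([ray('scene',(316,187)),ray('side',(282,199))]))
print('cam',onz('scene',(312,205),0),onz('side',(281,215),0))
for n,l in(('scene',[(143,298),(204,340),(269,265)]),('side',[(224,343),(303,345),(229,268)])):
    for p in l: print(n,p,onz(n,p,0.01))
print('spanner',onz('scene',(284,287),0),onz('scene',(336,241),0))
print('tube',onz('side',(198,257),0),'tape',onz('scene',(289,160),0))
print('shaft tip',tri([ray('scene',(212,259)),ray('side',(271,275))]))
print('cover top corner',tri([ray('scene',(212,143)),ray('side',(241,177))]))
```

```text
hub [ 0.519 -0.165  0.049]
cam [ 0.517 -0.155  0.   ] [ 0.517 -0.153  0.   ]
scene (143, 298) [0.575 0.306 0.01 ]
scene (204, 340) [0.422 0.279 0.01 ]
scene (269, 265) [0.457 0.069 0.01 ]
side (224, 343) [0.577 0.312 0.01 ]
side (303, 345) [0.42  0.289 0.01 ]
side (229, 268) [0.612 0.096 0.01 ]
spanner [0.401 0.083 0.   ] [ 0.401 -0.098  0.   ]
tube [ 0.698  0.06  -0.   ] tape [ 0.683 -0.259  0.   ]
shaft tip [0.502 0.185 0.089]
cover top corner [0.584 0.102 0.274]
```

>>> step_arm --commands '[{"travel": [0.466,-0.368,0.03],"turn": [0,0,0]},{"travel": [0.466,-0.368,0.03],"turn": [0,0,0]},{"travel": [0.466,-0.368,0.03],"turn": [0,0,0]},{"travel": [0.466,-0.368,0.03],"turn": [0,0,0]},{"travel": [0.466,-0.368,0.03],"turn": [0,0,0]}]'

```text
time: 0.6
position: [0.3074, -0.4335, 0.2235]
tool_rot: [-3.119, -0.371, 0.001]
ft_force: [1.2, -0.2, 1.0]
grip_width: 0.998
grip_force: 0.0
```

>>> step_arm --commands '[{"travel": [0.27,-0.213,0.017],"turn": [0,0,0]},{"travel": [0.27,-0.213,0.017],"turn": [0,0,0]},{"travel": [0.27,-0.213,0.017],"turn": [0,0,0]},{"travel": [0.27,-0.213,0.017],"turn": [0,0,0]},{"travel": [0.27,-0.213,0.017],"turn": [0,0,0]}]'

```text
time: 1.1
position: [0.4616, -0.2374, 0.2114]
tool_rot: [3.119, 0.371, -0.0]
ft_force: [0.6, -1.1, -0.1]
grip_width: 1.003
grip_force: 0.0
```

>>> step_arm --commands '[{"travel": [0.07,-0.055,0.0],"turn": [0,0,0]},{"travel": [0.07,-0.055,0.0],"turn": [0,0,0]},{"travel": [0.07,-0.055,0.0],"turn": [0,0,0]}]'

```text
time: 1.4
position: [0.5191, -0.1621, 0.2115]
tool_rot: [-3.114, -0.387, -0.003]
ft_force: [0.7, -0.1, -0.9]
grip_width: 1.002
grip_force: 0.0
```

Run:
```python
from h import *
np.set_printoptions(precision=4,suppress=True)
s=ctrl.get_state();print(s['position'],s['tool_rot'],s['time'])
im=save('wrist','w1.png')
hsv=cv2.cvtColor(im,cv2.COLOR_RGB2HSV)
red=((hsv[...,0]<8)|(hsv[...,0]>172))&(hsv[...,1]>170)&(hsv[...,2]>90)
n,l,st,c=cv2.connectedComponentsWithStats(red.astype(np.uint8))
for i in range(1,n):
    if st[i,4]>5:print(st[i],c[i])
```

```text
[ 0.5191 -0.1621  0.2115] [-3.1142 -0.3871 -0.0033] 1.4
[41  0 16  6 60] [50.4667  1.9167]
[ 12   7  35  21 284] [27.7958 19.2465]
[497  14   8   9  48] [500.3542  17.75  ]
[ 473   26   39   58 1636] [493.4138  54.4315]
[  2 135   4   4  11] [  3.6364 136.6364]
[253 192   8   7  35] [256.4286 195.0286]
```

View pics/w1.png

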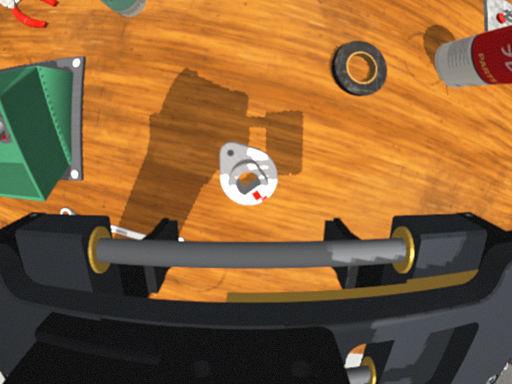

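The wrist picture shows the cam at about (249,177), nose to the upper left (231,152), and red mark at (257,195). I'll zoom in to measure it.

Run:
```python
import cv2
im=cv2.imread('pics/w1.png')[132:217,205:295]
cv2.imwrite('pics/w1c.png',cv2.resize(im,None,fx=7,fy=7,interpolation=cv2.INTER_CUBIC))
```

```text
(no output)
```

View pics/w1c.png

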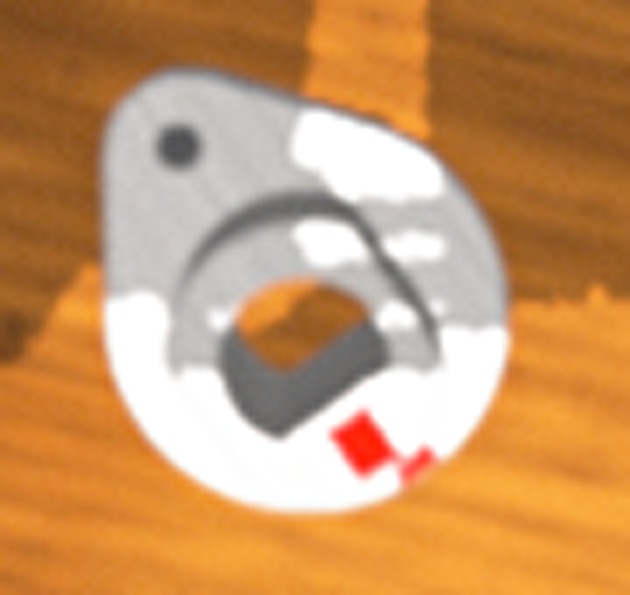

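The crop shows the bore's top outline centred on crop (309,361), the flat running (280,437)–(390,370), the hub's red mark at (362,443), and the nose hole at (180,146).

Run:
```python
from h import *
np.set_printoptions(precision=4,suppress=True)
s=ctrl.get_state()
q=lambda x,y:(205+(x+.5)/7-.5,132+(y+.5)/7-.5)
c=onz('wrist',q(309,361),.052,s);r=onz('wrist',q(362,443),.052,s);f1=onz('wrist',q(280,437),.052,s);f2=onz('wrist',q(390,370),.052,s)
nz=onz('wrist',q(180,146),.016,s)
print(c,r,nz,np.linalg.norm(r-c),np.linalg.norm(f1-f2))
an=lambda v:np.degrees(np.arctan2(v[1],v[0]))
print('yaw',an(c-r),an(nz-c),an(f2-f1)-90, np.linalg.norm((nz-c)[:2]))
R0=Ro.from_rotvec(s['tool_rot']).as_matrix();print(R0)
```

```text
[ 0.5154 -0.1632  0.052 ] [ 0.5049 -0.1741  0.052 ] [ 0.5379 -0.1352  0.016 ] 0.015197054703728584 0.019782109267241447
yaw 46.16673957818898 51.091979354490185 -133.89895609826763 0.03590949211177129
[[ 0.9705  0.2409 -0.0002]
 [ 0.2409 -0.9705  0.0014]
 [ 0.0001 -0.0014 -1.    ]]
```

>>> step_arm --commands '[{"travel": [-0.004,0,0.03],"turn": [0,0,-8.5]},{"travel": [-0.004,0,0.06],"turn": [0,0,-17]},{"travel": [-0.004,0,0.09],"turn": [0,0,-25.5]},{"travel": [-0.004,0,0.1],"turn": [0,0,-34.5]},{"travel": [-0.004,0,0.1],"turn": [0,0,-34.5]}]'

```text
time: 1.95
position: [0.5095, -0.1714, 0.1092]
tool_rot: [-2.867, -1.276, 0.006]
ft_force: [0.1, -0.4, 0.3]
grip_width: 1.002
grip_force: 0.0
```

Run:
```python
from h import *
np.set_printoptions(precision=4,suppress=True)
s=ctrl.get_state();print(s['position'],s['tool_rot'],s['time'],s['joint_positions'])
im=save('wrist','w2.png')[120:320,150:350]
cv2.imwrite('pics/w2c.png',cv2.resize(im,None,fx=3,fy=3,interpolation=cv2.INTER_CUBIC)[:,:,::-1])
print(proj('wrist',(.5154,-.1632,.052),s))
```

```text
[ 0.5095 -0.1714  0.1092] [-2.8673 -1.276   0.0062] 1.95 [ 0.7839  0.2342 -0.5672  1.8617  0.1409  1.0906 -0.5703]
[250.5696 199.2729]
```

View pics/w2c.png

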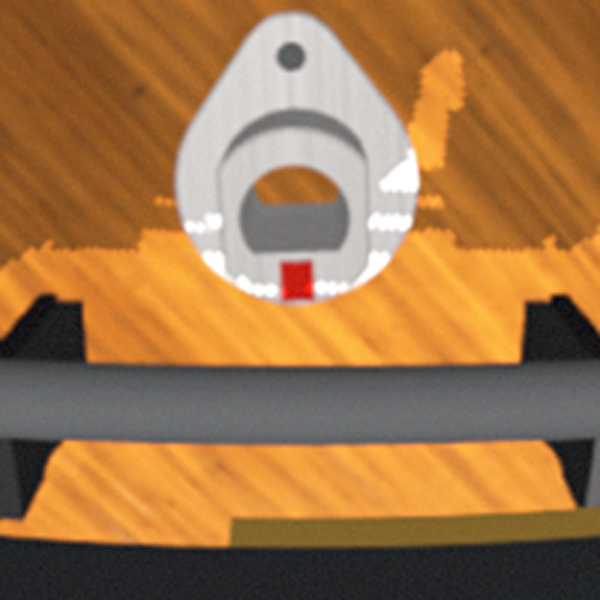

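The crop shows the cam upright, with the bore centre near crop (295,212), the red mark at (297,281) and the nose hole at (291,56), so yaw is within about 2°. I'll re-read the pose and recompute.

Run:
```python
from h import *
np.set_printoptions(precision=4,suppress=True)
ctrl.get_image('wrist')
s=ctrl.get_state();print(s['position'],s['tool_rot'],s['time'],s['qd'])
q=lambda x,y:(150+(x+.5)/3-.5,120+(y+.5)/3-.5)
# bore: flat chord y=252 x 252..339 ; circle top y=165
k=lambda x,y,z=.052:onz('wrist',q(x,y),z,s)
t,f,a,b=k(294,165),k(296,252),k(238,217),k(351,217)
print('diam',np.linalg.norm(a-b),'t-f',np.linalg.norm(t-f))
u=(t-f)/np.linalg.norm(t-f); c=f+8.2e-3*u; print('c',c,(a+b)/2,'hole',k(291,56,.016))
h=k(291,56,.016);r=k(297,281)
an=lambda v:np.degrees(np.arctan2(v[1],v[0]));print(an(h-r),an(u),an(h-c))
print(go(s,[c[0],c[1],.034],Ro.from_euler('z',an(h-r),degrees=True)*Ro.from_euler('x',180,degrees=True)))
```

```text
[ 0.5118 -0.1715  0.1118] [ 2.8722  1.2721 -0.0006] 2.05 [-0.0086 -0.0156 -0.0045 -0.0208 -0.0014 -0.0012 -0.0052]
diam 0.027314315009439566 t-f 0.02159794458269352
c [ 0.5194 -0.1591  0.052 ] [ 0.5196 -0.1585  0.052 ] hole [ 0.5431 -0.1309  0.016 ]
49.75825794046829 48.966707761036815 49.97122262460147
(array([ 0.0143, -0.0027,  0.0778]), array([ 0.0047,  0.0276, -1.9812]))
```

>>> step_arm --commands '[{"travel": [0.014,-0.002,0.02],"turn": [0,0,-2]},{"travel": [0.014,-0.002,0.05],"turn": [0,0,-2]},{"travel": [0.014,-0.002,0.07],"turn": [0,0,-2]},{"travel": [0.014,-0.002,0.077],"turn": [0,0,-2]},{"travel": [0.014,-0.002,0.077],"turn": [0,0,-2]}]'

```text
time: 2.55
position: [0.5199, -0.159, 0.0347]
tool_rot: [2.848, 1.326, -0.001]
ft_force: [-0.6, 0.1, 0.7]
grip_width: 0.997
grip_force: 0.0
```

Run:
```python
from h import *
np.set_printoptions(precision=4,suppress=True)
for i in range(3):
    s=ctrl.get_state();print(s['position'],s['tool_rot'],s['time'],s['ft_force']); im=save('wrist','w3.png')
```

```text
[ 0.5199 -0.159   0.0347] [ 2.8479  1.3263 -0.0007] 2.55 [-0.6433  0.1041  0.6913]
[ 0.5207 -0.159   0.0356] [2.8466 1.3265 0.0012] 2.6 [ 0.2862 -0.3903  0.4546]
[ 0.5211 -0.1591  0.036 ] [2.8456 1.3267 0.0023] 2.65 [-0.5322  0.7516  0.3411]
```

View pics/w3.png

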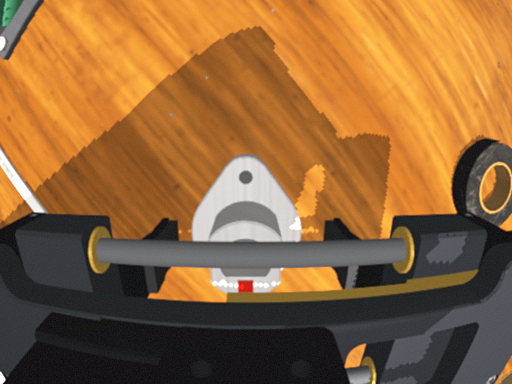

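The cam hub is midway between the fingers (cam at column 246, fingers at about 165 and 345), so I'm closing.

>>> step_arm --commands '[{"travel": [0,0,0],"turn": [0,0,0]},{"travel": [0,0,0],"turn": [0,0,0]},{"travel": [0,0,0],"turn": [0,0,0]},{"travel": [0,0,0],"turn": [0,0,0]},{"travel": [0,0,0],"turn": [0,0,0]}]' --gripper 0 --force 45

```text
time: 3.2
position: [0.5201, -0.1585, 0.0346]
tool_rot: [2.846, 1.329, -0.0]
ft_force: [0.2, -0.2, -0.2]
grip_width: 0.63
grip_force: 0.0
```

Run:
```python
from h import *
np.set_printoptions(precision=4,suppress=True)
s=ctrl.get_state();print(s['position'],s['tool_rot'],s['grip_width'],s['grip_force'])
im=ctrl.get_image('wrist');cv2.imwrite('pics/w4.png',im[:,:,::-1])
g=cv2.cvtColor(im,cv2.COLOR_RGB2GRAY)[160:200,230:265]
m=(g<125).astype(np.uint8)
n,l,st,c=cv2.connectedComponentsWithStats(m)
for i in range(1,n):
    p=c[i]+[230,160]; X=onz('wrist',p,.016,s)
    if 10<st[i,4]<400: print(st[i],p,X,Ro.from_rotvec(s['tool_rot']).inv().apply(X-s['position']))
```

```text
[ 0.5201 -0.1585  0.0346] [ 2.8464  1.3292 -0.    ] 0.6299794584797017 0.0
[ 12  11  12  12 112] [247.5    176.8214] [ 0.5401 -0.1304  0.016 ] [ 0.0344 -0.0026  0.0186]
```

>>> step_arm --commands '[{"travel": [0,0,0],"turn": [0,0,0]},{"travel": [0,0,0],"turn": [0,0,0]},{"travel": [0,0,0],"turn": [0,0,0]},{"travel": [0,0,0],"turn": [0,0,0]},{"travel": [0,0,0],"turn": [0,0,0]}]'

```text
time: 3.75
position: [0.5196, -0.1581, 0.0345]
tool_rot: [-2.846, -1.329, 0.001]
ft_force: [-1.9, 1.6, 1.5]
grip_width: 0.41
grip_force: 45.0
```

>>> step_arm --commands '[{"travel": [0,0,-0.02],"turn": [0,0,0]},{"travel": [0,0,-0.06],"turn": [0,0,0]},{"travel": [0,0,-0.11],"turn": [0,0,0]},{"travel": [0,0,-0.16],"turn": [0,0,0]},{"travel": [0,0,-0.2],"turn": [0,0,0]}]'

```text
time: 4.25
position: [0.5203, -0.1587, 0.2368]
tool_rot: [2.845, 1.329, 0.002]
ft_force: [1.0, 0.8, -4.2]
grip_width: 0.407
grip_force: 45.0
```

Run:
```python
from h import *
np.set_printoptions(precision=4,suppress=True)
ctrl.get_image('wrist');ctrl.get_image('wrist')
s=ctrl.get_state();print(s['time'],s['position'],s['tool_rot'],s['grip_width'],s['grip_force'],s['ft_force'])
im=ctrl.get_image('wrist');cv2.imwrite('pics/w5.png',im[:,:,::-1])
b=ctrl.get_image('side');cv2.imwrite('pics/d5.png',b[:,:,::-1])
a=ctrl.get_image('scene');cv2.imwrite('pics/s5.png',a[:,:,::-1])
W=cv2.resize(im,None,fx=.78,fy=.78)
top=np.hstack([im[100:300,150:350]]) 
cv2.imwrite('pics/m5.png',np.hstack([cv2.resize(im[130:330,150:350],(400,400)),cv2.resize(a[220:360,130:270],(400,400),interpolation=cv2.INTER_CUBIC)])[:,:,::-1])
```

```text
4.35 [ 0.5236 -0.1594  0.2406] [2.8385 1.3253 0.012 ] 0.41344655004498987 44.99711653717504 [-0.2008 -0.0161 -4.5589]
```

View pics/m5.png

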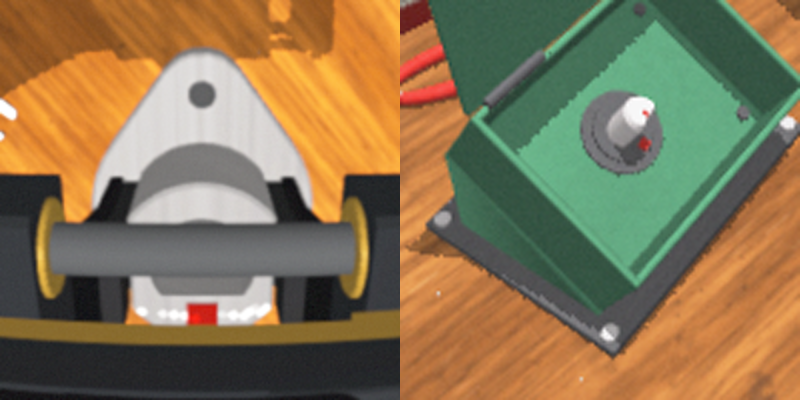

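The cam is held, nose hole at column ~251 on the wrist picture. The case crop shows the shaft upright in the tray, with the red mark and flat toward the lower right (front). Next I compute the cam-in-hand offset and the tilted look pose.

Run:
```python
from h import *
np.set_printoptions(precision=4,suppress=True)
s=ctrl.get_state();print(s['position'],s['tool_rot'],s['joint_positions'])
R0=Ro.from_rotvec(s['tool_rot'])
def tl(uv,zt): # tool coords of pixel on tool plane z=zt
    o,d=ray('wrist',uv,s);o=R0.inv().apply(o-s['position']);d=R0.inv().apply(d);return o+d*(zt-o[2])/d[2]
print('hole',tl((250.8,176.8),.019),'hubfront',tl((250.8,220.8),-.017),'red',tl((250.8,286.8),-.017),'discsides',tl((197,212),.019),tl((305,212),.019))
RT=Ro.from_euler('z',9.5,degrees=True)*Ro.from_euler('y',-30,degrees=True)*Ro.from_euler('x',180,degrees=True)
print('turn',(R0.inv()*RT).as_rotvec(degrees=True))
p=np.array([.419,.08,.17]);print(go(s,p,RT),R0.inv().apply(p-s['position']))
```

```text
[ 0.519  -0.1586  0.2328] [-2.8453 -1.3284  0.0034] [ 0.7961  0.1354 -0.5954  1.7049  0.0782  1.3278 -0.5113]
hole [ 0.0344 -0.0007  0.019 ] hubfront [ 0.0205 -0.0008 -0.017 ] red [-0.0161 -0.0007 -0.017 ] discsides [ 0.0129 -0.033   0.019 ] [0.013  0.0318 0.019 ]
turn [-10.7078  28.8437  39.587 ]
(array([ 0.1188, -0.2297,  0.0631]), array([-10.7078,  28.8437,  39.587 ])) [ 0.1188 -0.2297  0.0631]
```

>>> step_arm --commands '[{"travel": [0.059,-0.115,0.0],"turn": [-5.35,14.4,19.8]},{"travel": [0.059,-0.115,0.0],"turn": [-5.35,14.4,19.8]},{"travel": [0.059,-0.115,0.0],"turn": [-5.35,14.4,19.8]},{"travel": [0.119,-0.23,0.04],"turn": [-10.7,28.8,39.6]},{"travel": [0.119,-0.23,0.06],"turn": [-10.7,28.8,39.6]}]'

```text
time: 5.0
position: [0.465, -0.0211, 0.221]
tool_rot: [-3.02, -0.687, -0.477]
ft_force: [0.1, -0.9, -4.1]
grip_width: 0.413
grip_force: 45.0
```

```bash
cat > t.py <<'E'
from h import *
import sys
np.set_printoptions(precision=4,suppress=True)
s=ctrl.get_state();print(s['time'],s['position'],s['tool_rot'],s['joint_positions'],s['ft_force'],s['grip_width'])
RT=Ro.from_euler('z',float(sys.argv[4]),degrees=True)*Ro.from_euler('y',-30,degrees=True)*Ro.from_euler('x',180,degrees=True)
print(go(s,[float(a) for a in sys.argv[1:4]],RT))
E
python3 t.py .419 .08 .17 9.5
```

```text
5.0 [ 0.465  -0.0211  0.221 ] [-3.0202 -0.6871 -0.477 ] [ 0.4624 -0.2828 -0.3365  2.1169 -0.2386  1.0169 -0.9005] [ 0.0799 -0.9072 -4.1229] 0.41293048665296944
(array([-0.0118, -0.1139,  0.0427]), array([-3.1583, 12.2628, 15.692 ]))
```

```bash
python3 t.py .465 .07 .165 9.5
```

```text
5.0 [ 0.465  -0.0211  0.221 ] [-3.0202 -0.6871 -0.477 ] [ 0.4624 -0.2828 -0.3365  2.1169 -0.2386  1.0169 -0.9005] [ 0.0799 -0.9072 -4.1229] 0.41293048665296944
(array([ 0.0219, -0.0857,  0.0602]), array([-3.1583, 12.2628, 15.692 ]))
```

>>> step_arm --commands '[{"travel": [0.01,-0.04,0.04],"turn": [-1.5,6,8]},{"travel": [0.022,-0.086,0.06],"turn": [-3.2,12.3,15.7]},{"travel": [0.022,-0.086,0.06],"turn": [-3.2,12.3,15.7]},{"travel": [0.022,-0.086,0.06],"turn": [-3.2,12.3,15.7]},{"travel": [0.022,-0.086,0.06],"turn": [-3.2,12.3,15.7]}]'

```text
time: 5.5
position: [0.4781, 0.082, 0.1467]
tool_rot: [-2.998, -0.291, -0.761]
ft_force: [-0.4, -2.7, -3.7]
grip_width: 0.408
grip_force: 45.0
```

```bash
python3 t.py .465 .07 .165 9.5
python3 - <<'E'
from h import *
np.set_printoptions(precision=4,suppress=True)
ctrl.get_image('wrist')
s=ctrl.get_state();print(s['time'],s['position'],s['tool_rot'])
im=save('wrist','w6.png')
print(proj('wrist',(.502,.185,.089),s),proj('wrist',(.521,.188,.055),s))
p=proj('wrist',(.51,.186,.07),s).astype(int)
x0=max(p[0]-100,0);y0=max(p[1]-75,0);print(x0,y0)
cv2.imwrite('pics/w6c.png',cv2.resize(im[y0:y0+150,x0:x0+200],None,fx=4,fy=4,interpolation=cv2.INTER_CUBIC)[:,:,::-1])
E
```

```text
5.5 [0.4781 0.082  0.1467] [-2.9981 -0.2909 -0.7609] [-0.0336 -0.2985 -0.1916  2.3487 -0.0464  0.5912 -1.5765] [-0.4411 -2.7167 -3.724 ] 0.4084595295346863
(array([-0.0046,  0.0095, -0.0232]), array([-0.0736,  1.575 ,  1.5689]))
5.55 [0.4803 0.0779 0.1484] [-2.9937 -0.2763 -0.7632]
[126.9023 196.9108] [143.1604 185.3173]
36 118
```

View pics/w6c.png

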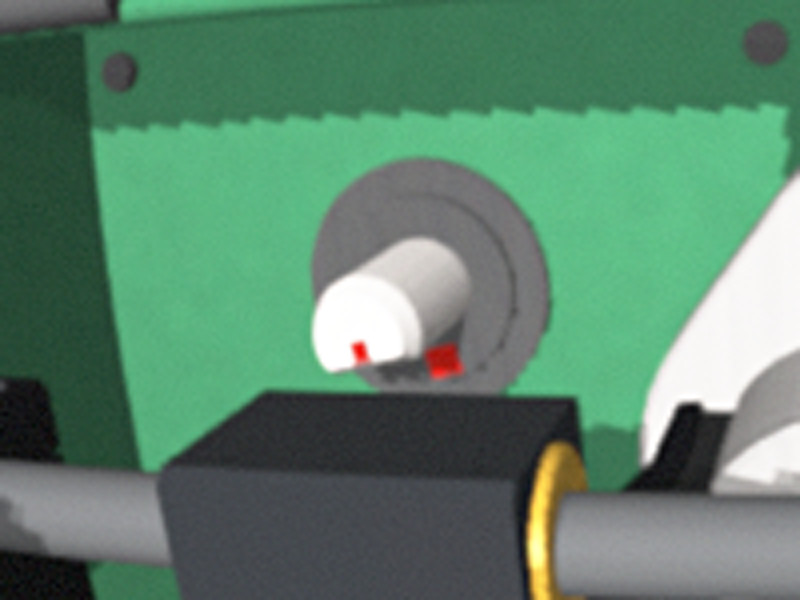

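The crop shows the shaft tip centred near (362,322), with its flat chord (330,373)–(408,360), the tip's red mark at (360,352) and the shoulder mark at (444,361). I'll triangulate the marks between the wrist and scene/side views.

Run:
```python
from h import *
np.set_printoptions(precision=4,suppress=True)
def reds(im,box):
    x0,y0,x1,y1=box
    h=cv2.cvtColor(im,cv2.COLOR_RGB2HSV)[y0:y1,x0:x1]
    m=(((h[...,0]<10)|(h[...,0]>168))&(h[...,1]>110)&(h[...,2]>60)).astype(np.uint8)
    n,l,st,c=cv2.connectedComponentsWithStats(m,connectivity=8)
    return [(st[i,4],np.round(c[i]+[x0,y0],2)) for i in range(1,n)]
P=[]
for i in range(4):
    s=ctrl.get_state(); im=ctrl.get_image('wrist'); P.append(s['position']);print(s['position'],s['tool_rot'],s['time'])
cv2.imwrite('pics/w7.png',im[:,:,::-1])
np.savez('look.npz',p=np.mean(P[-2:],0),r=s['tool_rot'])
print('w',reds(im,(100,180,170,225)))
print('s',reds(ctrl.get_image('scene'),(195,245,235,285)))
print('d',reds(ctrl.get_image('side'),(250,255,300,310)))
a=np.hstack([cv2.resize(im[170:245,85:185],(400,300),interpolation=cv2.INTER_CUBIC),cv2.resize(cv2.imread('pics/s5.png')[235:292,180:256,::-1],(400,300),interpolation=cv2.INTER_CUBIC)])
cv2.imwrite('pics/m7.png',a[:,:,::-1])
```

```text
[0.4822 0.0754 0.15  ] [-2.9908 -0.2668 -0.7664] 5.6
[0.4836 0.0739 0.1514] [-2.9888 -0.2595 -0.7695] 5.65
[0.4846 0.073  0.1526] [-2.9876 -0.2548 -0.7721] 5.7
[0.4852 0.0727 0.1533] [-2.9868 -0.2525 -0.7739] 5.75
w [(np.int32(16), array([121.19, 214.31])), (np.int32(39), array([141.97, 214.08]))]
s [(np.int32(2), array([215.5, 259. ])), (np.int32(15), array([215.2 , 270.07]))]
d [(np.int32(4), array([271.75, 288.  ]))]
```

View pics/m7.png

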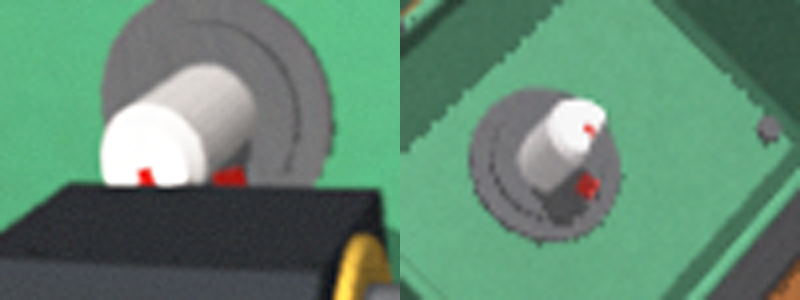

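>>> step_arm --commands '[{"travel": [0,0.005,-0.02],"turn": [0,-7,0]},{"travel": [0,0.005,-0.02],"turn": [0,-12,0]},{"travel": [0,0.005,-0.02],"turn": [0,-12,0]},{"travel": [0,0.005,-0.02],"turn": [0,-12,0]},{"travel": [0,0.005,-0.02],"turn": [0,-12,0]}]'

```text
time: 6.4
position: [0.4757, 0.0675, 0.1708]
tool_rot: [-3.068, -0.265, -0.462]
ft_force: [-0.1, 0.9, -4.5]
grip_width: 0.404
grip_force: 45.0
```

Run:
```python
from h import *
np.set_printoptions(precision=4,suppress=True)
for i in range(4): s=ctrl.get_state();im=ctrl.get_image('wrist');print(s['position'],s['time'])
print(s['joint_positions'])
cv2.imwrite('pics/w8.png',im[:,:,::-1])
np.savez('look.npz',position=s['position'],tool_rot=s['tool_rot'])
p=proj('wrist',(.51,.186,.07),s).astype(int)
x0=max(p[0]-60,0);y0=max(p[1]-50,0);print(x0,y0)
cv2.imwrite('pics/w8c.png',cv2.resize(im[y0:y0+90,x0:x0+120],None,fx=6,fy=6,interpolation=cv2.INTER_CUBIC)[:,:,::-1])
```

```text
[0.4757 0.0675 0.1708] 6.4
[0.4757 0.0675 0.1709] 6.45
[0.4758 0.0676 0.1711] 6.5
[0.476  0.0677 0.1713] 6.55
[-0.062  -0.2086 -0.1245  2.1726 -0.0293  0.8763 -1.5703]
74 120
```

View pics/w8c.png

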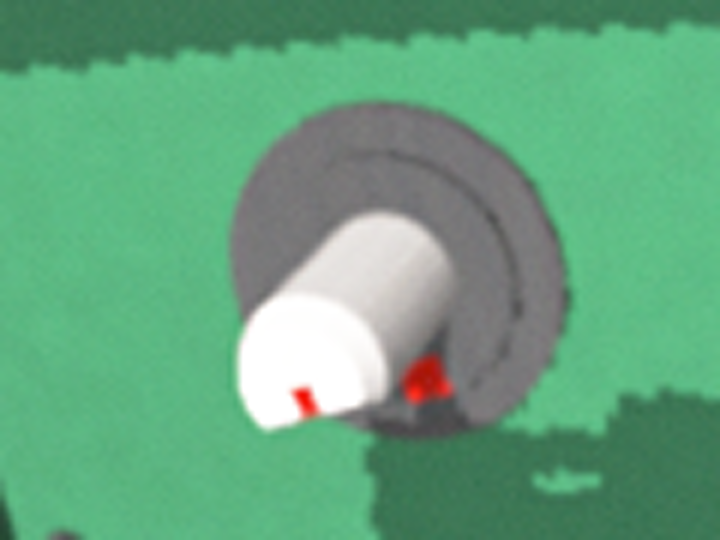

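The crop shows the shaft: flange disc from (231,102) to (568,437), tip face left edge at 238, flat chord (268,430)–(388,398) and shoulder mark at (428,380). All ten views are used, so the rest is numeric. I'll fit the flange circle in wrist and scene on a common leaning plane.

```bash
cat > fl.py <<'E'
from h import *
from scipy.optimize import least_squares
np.set_printoptions(precision=4,suppress=True)
RS=Ro.from_euler('z',9.2,degrees=True)*Ro.from_euler('y',-30,degrees=True)
ex,ey,ez=RS.as_matrix().T
s8=dict(np.load('look.npz'))
def cont(f,box):
    x0,y0,x1,y1=box; h=cv2.cvtColor(cv2.imread('pics/'+f),cv2.COLOR_BGR2HSV)[y0:y1,x0:x1]
    m=((h[...,1]<60)).astype(np.uint8)
    n,l,st,c=cv2.connectedComponentsWithStats(m); i=1+np.argmax(st[1:,4])
    cs,_=cv2.findContours((l==i).astype(np.uint8),cv2.RETR_EXTERNAL,cv2.CHAIN_APPROX_NONE)
    print(f,st[i]); c=max(cs,key=len)[:,0,:].astype(float)
    return c+[x0,y0]
def plane(n,uv,P0,st=None):
    out=[]
    for p in uv:
        o,d=ray(n,p,st); X=o+d*((P0-o)@ez)/(d@ez); out.append([(X-P0)@ex,(X-P0)@ey])
    return np.array(out)
def circ(q):
    f=lambda v:np.hypot(q[:,0]-v[0],q[:,1]-v[1])-v[2]
    r=least_squares(f,[*q.mean(0),.028],loss='soft_l1',f_scale=4e-4); return r.x,np.median(np.abs(r.fun))
if __name__=='__main__':
    cw=cont('w8.png',(100,125,185,200)); cs=cont('s5.png',(185,245,228,292))
    for d in (-.006,-.003,0,.003,.006):
        P0=np.array([.521,.188,.055])+d*ez
        for n,c,st in(('wrist',cw,s8),('scene',cs,None)):
            v,e=circ(plane(n,c,P0,st)); print(d,n,v,e,P0+ex*v[0]+ey*v[1])
E
python3 fl.py
```

```text
w8.png [  12   12   56   56 2470]
s5.png [  8   7  29  29 648]
-0.006 wrist [-0.0071  0.0047  0.0308] 0.0003790864144628675 [0.5172 0.1921 0.0463]
-0.006 scene [-0.0026 -0.0059  0.0297] 0.0004569448089355929 [0.5227 0.1823 0.0485]
-0.003 wrist [-0.0058  0.0034  0.0304] 0.0003761229936076471 [0.5169 0.1908 0.0495]
-0.003 scene [-0.0026 -0.0043  0.0296] 0.0004551130194001222 [0.521  0.1836 0.0511]
0 wrist [-0.0046  0.0021  0.0301] 0.0003731614421279561 [0.5167 0.1894 0.0527]
0 scene [-0.0025 -0.0028  0.0295] 0.00045328086886548685 [0.5193 0.1849 0.0537]
0.003 wrist [-0.0034  0.0008  0.0297] 0.0003698527975274455 [0.5165 0.1881 0.0559]
0.003 scene [-0.0025 -0.0013  0.0294] 0.00045144842739009393 [0.5176 0.1861 0.0563]
0.006 wrist [-0.0022 -0.0005  0.0294] 0.00036584316329854073 [0.5162 0.1867 0.0591]
0.006 scene [-0.0025  0.0002  0.0292] 0.00044961560516385 [0.5159 0.1874 0.0589]
```

Run:
```python
from fl import *
S=np.array([.5162,.187,.0587])
toc=lambda p:((np.array(p)-[74,120]+.5)*6-.5)
ofc=lambda p:(np.array(p)+.5)/6-.5+np.array([74,120])
th=np.linspace(0,2*np.pi,73)
for R,h in((.0095,.039),(.012,.034),(.012,0)):
    q=np.array([toc(proj('wrist',S+h*ez+R*(np.cos(t)*ex+np.sin(t)*ey),s8)) for t in th]);print(R,h,'x',q[:,0].min(),q[:,0].max(),'y',q[:,1].min(),q[:,1].max(),'c',toc(proj('wrist',S+h*ez,s8)))
T=S+.039*ez
pl=lambda p,P:plane('wrist',[ofc(p)],P,s8)[0]
a,b,m=pl((268,430),T),pl((370,402),T),pl((305,403),T); print('chord',a,b,'mark',m)
an=lambda v:np.degrees(np.arctan2(v[1],v[0]))
print('flat normal ang',an(b-a)-90, an(a-b)-90)
r=pl((428,380),S);print('shoulder mark',r,an(-r),'tipmark',an(-m))
print('scene sh mark',plane('scene',[(215.2,270.07)],S),plane('scene',[(215.5,259)],T))
```

```text
0.0095 0.039 x 243.14177592042978 361.1422922087719 y 320.6162002394933 439.24144486228903 c [301.4192 380.8141]
0.012 0.034 x 241.49976915898856 388.58983018140043 y 290.84221440329475 438.7833756058449 c [313.9433 366.1624]
0.012 0 x 323.9872373907916 458.72903387213967 y 209.2160118381437 344.9649351236294 c [390.5421 278.0927]
chord [-0.0081  0.0072] [-0.0033 -0.0105] mark [-0.0036  0.0001]
flat normal ang -164.93173244549635 15.068267554503663
shoulder mark [-0.0184 -0.004 ] 12.282165407251952 tipmark -1.4315298787760464
scene sh mark [[-0.0175 -0.0055]] [[-0.0019 -0.002 ]]
```

```bash
cat > tgt.py <<'E'
from fl import *
import sys
S=np.array([.5162,.187,.0587]); RC=RS*Ro.from_euler('z',15,degrees=True); RTt=RC*Ro.from_euler('x',180,degrees=True)
OFF=np.array([-.0013,-.0006,.035])
s=ctrl.get_state(); R0=Ro.from_rotvec(s['tool_rot'])
print('t',s['time'],s['position'],'q',s['joint_positions'],'F',s['ft_force'],'M',s['torque'],'grip',s['grip_width'],s['grip_force'])
C=R0.apply(OFF)+s['position']; print('cam in shaft frame mm',RC.inv().apply(C-S)*1e3,'rot deg',(RTt.inv()*R0).as_rotvec(degrees=True))
for h in map(float,sys.argv[1:]):
    p=S+h*ez-RTt.apply(OFF); print(h,p,*go(s,p,RTt))
E
python3 tgt.py .072 .045
```

```text
t 6.6 [0.4762 0.0677 0.1715] q [-0.062  -0.2085 -0.1246  2.1721 -0.0293  0.8764 -1.5704] F [ 0.1122  0.3526 -4.2736] M [-0.0576  0.6349  0.0138] grip 0.4114924113124972 44.99724128762982
cam in shaft frame mm [ -31.828  -105.9446   93.1345] rot deg [  2.0222 -12.6801  14.3087]
0.072 [0.4646 0.1784 0.1521] [ 0.0015 -0.111   0.021 ] [ -2.0222  12.6801 -14.3087]
0.045 [0.478  0.1806 0.1287] [ 0.0075 -0.1108  0.0473] [ -2.0222  12.6801 -14.3087]
```

>>> step_arm --commands '[{"travel": [0.001,-0.03,0.005],"turn": [-0.7,4.2,-4.8]},{"travel": [0.001,-0.065,0.01],"turn": [-1.3,8.4,-9.6]},{"travel": [0.002,-0.1,0.018],"turn": [-2,12.7,-14.3]},{"travel": [0.002,-0.111,0.021],"turn": [-2,12.7,-14.3]},{"travel": [0.002,-0.111,0.021],"turn": [-2,12.7,-14.3]}]'

```text
time: 7.1
position: [0.4643, 0.1802, 0.1518]
tool_rot: [2.942, 0.637, 0.805]
ft_force: [-0.4, -1.0, -4.0]
grip_width: 0.411
grip_force: 45.0
```

>>> step_arm --commands '[{"travel": [0,0,0],"turn": [0,0,0]},{"travel": [0,0,0],"turn": [0,0,0]},{"travel": [0,0,0],"turn": [0,0,0]}]'

```text
time: 7.4
position: [0.4663, 0.1777, 0.1529]
tool_rot: [2.943, 0.627, 0.806]
ft_force: [0.5, -0.5, -4.3]
grip_width: 0.415
grip_force: 45.0
```

```bash
python3 tgt.py .045
```

```text
t 7.4 [0.4663 0.1777 0.1529] q [-0.1392 -0.277  -0.3632  2.3211  0.139   0.5898 -1.7613] F [ 0.5091 -0.4622 -4.2611] M [-0.175   1.0716 -0.0084] grip 0.4151528121943772 44.996871157839976
cam in shaft frame mm [ 1.4693 -1.4436 71.9911] rot deg [-0.0209  0.0301  0.1331]
0.045 [0.478  0.1806 0.1287] [-0.0015 -0.0014  0.027 ] [ 0.0209 -0.0301 -0.1331]
```

>>> step_arm --commands '[{"travel": [-0.0015,-0.0014,0.012],"turn": [0,0,0]},{"travel": [-0.0015,-0.0014,0.024],"turn": [0,0,0]},{"travel": [-0.0015,-0.0014,0.028],"turn": [0,0,0]},{"travel": [-0.0015,-0.0014,0.028],"turn": [0,0,0]},{"travel": [-0.0015,-0.0014,0.028],"turn": [0,0,0]}]'

```text
time: 7.9
position: [0.4781, 0.1814, 0.1278]
tool_rot: [2.943, 0.63, 0.806]
ft_force: [0.0, -0.5, -4.9]
grip_width: 0.414
grip_force: 45.0
```

```bash
python3 tgt.py .03
```

```text
t 7.9 [0.4781 0.1814 0.1278] q [-0.1131 -0.2061 -0.3938  2.3255  0.1974  0.5209 -1.8154] F [ 0.0067 -0.4969 -4.9488] M [-0.2095  1.0394 -0.0223] grip 0.41383348187528163 44.99696958651061
cam in shaft frame mm [ 0.0079  0.8554 44.0943] rot deg [0.0096 0.0365 0.0432]
0.03 [0.4854 0.1818 0.1157] [0.     0.0009 0.0141] [-0.0096 -0.0365 -0.0432]
```

>>> step_arm --commands '[{"travel": [0,0.0006,0.003],"turn": [0,0,0]},{"travel": [0,0.0006,0.006],"turn": [0,0,0]},{"travel": [0,0.0006,0.009],"turn": [0,0,0]},{"travel": [0,0.0006,0.012],"turn": [0,0,0]},{"travel": [0,0.0006,0.012],"turn": [0,0,0]}]'

```text
time: 8.4
position: [0.4839, 0.1819, 0.1166]
tool_rot: [2.943, 0.631, 0.805]
ft_force: [-0.1, -0.4, -4.4]
grip_width: 0.402
grip_force: 45.0
```

```bash
python3 tgt.py .02
```

```text
t 8.4 [0.4839 0.1819 0.1166] q [-0.1009 -0.1722 -0.4047  2.3253  0.2289  0.4922 -1.8412] F [-0.1497 -0.4487 -4.354 ] M [-0.1456  1.0931  0.0313] grip 0.402138461583418 44.996781949336714
cam in shaft frame mm [-0.7054  0.6115 31.4667] rot deg [ 0.0289 -0.0274  0.0087]
0.02 [0.4903 0.1826 0.107 ] [0.0007 0.0006 0.0115] [-0.0289  0.0274 -0.0087]
```

>>> step_arm --commands '[{"travel": [0.0003,0.0003,0.003],"turn": [0,0,0]},{"travel": [0.0003,0.0003,0.006],"turn": [0,0,0]},{"travel": [0.0003,0.0003,0.009],"turn": [0,0,0]},{"travel": [0.0003,0.0003,0.012],"turn": [0,0,0]},{"travel": [0.0003,0.0003,0.012],"turn": [0,0,0]}]'

```text
time: 8.9
position: [0.4902, 0.1827, 0.1063]
tool_rot: [2.943, 0.631, 0.805]
ft_force: [-0.1, -0.3, -4.2]
grip_width: 0.41
grip_force: 45.0
```

```bash
python3 tgt.py 0
```

```text
t 8.9 [0.4902 0.1827 0.1063] q [-0.0888 -0.1384 -0.4156  2.3229  0.2657  0.4655 -1.8721] F [-0.1019 -0.3116 -4.1586] M [-0.2128  1.0344 -0.0005] grip 0.4101810558067385 44.99690787620723
cam in shaft frame mm [-0.4095  0.3095 19.4567] rot deg [ 0.0286 -0.0291  0.0078]
0.0 [0.5002 0.1842 0.0897] [0.0004 0.0003 0.0195] [-0.0286  0.0291 -0.0078]
```

>>> step_arm --commands '[{"travel": [0,0,0.003],"turn": [0,0,0]},{"travel": [0,0,0.006],"turn": [0,0,0]},{"travel": [0,0,0.009],"turn": [0,0,0]},{"travel": [0,0,0.012],"turn": [0,0,0]},{"travel": [0,0,0.014],"turn": [0,0,0]}]'

```text
time: 9.4
position: [0.4972, 0.1839, 0.0944]
tool_rot: [2.943, 0.631, 0.806]
ft_force: [0.5, 0.4, -4.2]
grip_width: 0.412
grip_force: 45.0
```

>>> step_arm --commands '[{"travel": [0,0,0.002],"turn": [0,0,0]},{"travel": [0,0,0.004],"turn": [0,0,0]},{"travel": [0,0,0.004],"turn": [0,0,0]}]'

```text
time: 9.7
position: [0.4991, 0.1842, 0.091]
tool_rot: [2.943, 0.631, 0.805]
ft_force: [-0.4, -0.6, -4.4]
grip_width: 0.409
grip_force: 45.0
```

```bash
python3 tgt.py 0
python3 - <<'E'
from fl import *
for n in('wrist','side','scene'):save(n,n+'_h.png')
E
```

```text
t 9.7 [0.4991 0.1842 0.091 ] q [-0.0728 -0.0876 -0.4313  2.3188  0.3327  0.4278 -1.9305] F [-0.3613 -0.6377 -4.3643] M [-0.1636  1.0922  0.0005] grip 0.40877059577453373 44.99702462017491
cam in shaft frame mm [-0.1546  0.2974  1.6517] rot deg [ 0.0255 -0.0005  0.0084]
0.0 [0.5002 0.1842 0.0897] [0.0002 0.0003 0.0017] [-0.0255  0.0005 -0.0084]
```

Still no resistance; creep on until the shoulder is felt.

>>> step_arm --commands '[{"travel": [0,0,0.001],"turn": [0,0,0]},{"travel": [0,0,0.002],"turn": [0,0,0]},{"travel": [0,0,0.003],"turn": [0,0,0]},{"travel": [0,0,0.003],"turn": [0,0,0]}]'

```text
time: 10.25
position: [0.5005, 0.1845, 0.0893]
tool_rot: [2.942, 0.631, 0.806]
ft_force: [-8.4, -2.3, 6.6]
grip_width: 0.411
grip_force: 45.0
```

```bash
python3 tgt.py 0
```

```text
t 10.25 [0.5005 0.1845 0.0893] q [-0.0708 -0.0807 -0.434   2.3174  0.3449  0.424  -1.9415] F [-8.3538 -2.2919  6.6294] M [-0.2915  1.6959 -0.0001] grip 0.4106538173596505 44.99723710836515
cam in shaft frame mm [ 0.2585  0.2133 -0.5435] rot deg [-0.0255  0.0149 -0.0089]
0.0 [0.5002 0.1842 0.0897] [-0.0002  0.0002 -0.0005] [ 0.0255 -0.0149  0.0089]
```

>>> step_arm --commands '[{"travel": [0,0,0.001],"turn": [0,0,0]},{"travel": [0,0,0.002],"turn": [0,0,0]},{"travel": [0,0,0.002],"turn": [0,0,0]},{"travel": [0,0,0.002],"turn": [0,0,0]}]'

```text
time: 10.65
position: [0.5009, 0.1844, 0.089]
tool_rot: [2.94, 0.63, 0.805]
ft_force: [-31.5, -8.1, 32.1]
grip_width: 0.41
grip_force: 45.0
```

```bash
python3 tgt.py 0
```

```text
t 10.65 [0.5009 0.1844 0.089 ] q [-0.0699 -0.0788 -0.4363  2.3165  0.3524  0.425  -1.9493] F [-31.5468  -8.1173  32.1094] M [-0.786   3.2148 -0.2821] grip 0.40992493877727776 45.01789960944862
cam in shaft frame mm [ 0.3252 -0.0453 -0.9986] rot deg [-0.1421 -0.0221 -0.016 ]
0.0 [0.5002 0.1842 0.0897] [-0.0003  0.     -0.001 ] [0.1421 0.0221 0.016 ]
```

>>> step_arm --commands '[{"travel": [0,0,-0.003],"turn": [0,0,0]},{"travel": [0,0,-0.003],"turn": [0,0,0]},{"travel": [0,0,-0.003],"turn": [0,0,0]},{"travel": [0,0,-0.003],"turn": [0,0,0]},{"travel": [0,0,-0.003],"turn": [0,0,0]}]' --gripper 0.75

```text
time: 11.15
position: [0.5004, 0.1845, 0.0895]
tool_rot: [2.943, 0.631, 0.806]
ft_force: [0.4, -0.3, -0.2]
grip_width: 0.727
grip_force: 0.0
```

>>> step_arm --commands '[{"travel": [0,0,-0.005],"turn": [0,0,0]},{"travel": [0,0,-0.02],"turn": [0,0,0]},{"travel": [0,0,-0.04],"turn": [0,0,0]},{"travel": [0,0,-0.06],"turn": [0,0,0]},{"travel": [0,0,-0.075],"turn": [0,0,0]}]'

```text
time: 11.65
position: [0.4628, 0.1786, 0.1558]
tool_rot: [2.943, 0.631, 0.808]
ft_force: [1.1, 0.8, 0.5]
grip_width: 0.748
grip_force: 0.0
```

```bash
python3 tgt.py .09
python3 - <<'E'
from fl import *
for i in range(2): s=ctrl.get_state();im=save('wrist','w9.png')
print(s['position'])
S=np.array([.5162,.187,.0587]);RC=RS*Ro.from_euler('z',15,degrees=True)
def reds(im):
    h=cv2.cvtColor(im,cv2.COLOR_RGB2HSV)
    m=(((h[...,0]<10)|(h[...,0]>168))&(h[...,1]>110)&(h[...,2]>60)).astype(np.uint8)
    n,l,st,c=cv2.connectedComponentsWithStats(m,connectivity=8)
    return [(st[i],np.round(c[i],1)) for i in range(1,n) if st[i,4]>4]
T=S+.052*ez
for b,c in reds(im):
    print('wrist red',b,c,RC.inv().apply(RS.apply([*plane('wrist',[c],T,s)[0],0]))*1e3)
print('exp hub mark',proj('wrist',S+RC.apply([-.0152,0,.052]),s),'exp hole',proj('wrist',S+RC.apply([.036,0,.016]),s))
a=save('scene','s9.png')
for b,c in reds(a):
    if 150<c[0]<300 and 200<c[1]<330:print('scene red',b,c)
print('exp scene',proj('scene',S+RC.apply([-.0152,0,.052])))
g=cv2.cvtColor(im,cv2.COLOR_RGB2GRAY);p=proj('wrist',S+RC.apply([.036,0,.016]),s).astype(int)
print(g[max(p[1]-12,0):p[1]+13:2,p[0]-14:p[0]+15:2])
E
```

```text
t 11.65 [0.4628 0.1786 0.1558] q [-0.14   -0.2897 -0.366   2.3233  0.1296  0.5981 -1.7551] F [1.0954 0.7518 0.4617] M [-0.0899  0.5005  0.0174] grip 0.7481330533626748 0.0
cam in shaft frame mm [ 0.5104  0.3927 76.1515] rot deg [0.0379 0.0907 0.0076]
0.09 [0.4557 0.177  0.1677] [-0.0004  0.0004 -0.0138] [-0.0379 -0.0907 -0.0076]
[0.4633 0.179  0.1579]
wrist red [250 212   3   5  15] [251. 214.] [1.4511 0.2299 0.    ]
wrist red [246 232  11  10 102] [250.6 236.4] [-16.5735   0.5125  -0.    ]
exp hub mark [251.2753 234.7386] exp hole [251.2806 160.9428]
exp scene [223.2426 260.958 ]
[[136 115 106 127 160 198 201 226 219 180 136 103 104 105 105]
 [171 159 151 230 253 255 252 253 254 254 250 196 113 101 105]
 [166 176 239 253 252 253 251 251 253 252 252 252 228 128 105]
 [179 242 252 252 252 253 251 252 253 252 251 251 254 238 117]
 [241 253 252 252 252 253 252 252 253 252 251 250 251 254 212]
 [254 252 252 252 252 255 240 232 253 253 251 250 251 252 253]
 [252 252 252 251 254 221 131 127 149 249 252 250 251 251 252]
 [252 252 252 252 255 145 129 131 123 216 252 250 251 251 252]
 [252 252 252 252 255 156 127 130 124 229 252 250 251 251 251]
 [252 252 251 252 253 237 153 137 189 253 251 250 252 251 251]
 [252 252 252 251 252 254 250 248 255 252 251 250 251 251 251]
 [252 252 252 252 252 253 251 251 252 252 250 250 251 251 251]
 [252 252 252 252 252 253 251 251 253 252 251 250 251 251 251]]
```

The hub mark lands 16.6 mm to the −x side with 0.5 mm lateral offset, and the shaft's tip mark is in the same column (251), so the cam is home and matched. Next is the cover: I'll check cabinet clearance and plan the route behind it.

```bash
cat > cov.py <<'E'
from fl import *
S=np.array([.5162,.187,.0587]);H=S+.072*ex+.06*ez
def P(th,r,off=0): return H+r*(-np.cos(th)*ex+np.sin(th)*ez)+off*(np.sin(th)*ex+np.cos(th)*ez)
def tool(tilt,yaw=9.2): return Ro.from_euler('z',yaw,degrees=True)*Ro.from_euler('y',-tilt,degrees=True)*Ro.from_euler('x',180,degrees=True)
def st():
    s=ctrl.get_state();print('t',round(s['time'],2),s['position'],'q',s['joint_positions'],'F',s['ft_force'],s['grip_width']);return s
E
python3 - <<'E'
from cov import *
print('H',H,'floor y ext');
for n,c in(('scene',(212,143)),('side',(241,177))):
    for th in(2.1,2.2,2.3): print(n,c,th,proj(n,P(th,.144)-.098*ey),proj(n,P(th,.144)+.098*ey), proj(n,P(th,.144)))
print('cabinet',onz('scene',(237,140),0),onz('side',(180,190),0),onz('side',(150,250),0),'toolbox',onz('side',(163,270),0.1),onz('side',(163,300),0))
s=st()
print(s['position']-P(0,0))
for p,t in(((.463,.179,.26),15),((.463,.179,.345),0)): print(go(s,p,tool(t)))
E
```

```text
H [0.5481 0.1922 0.1467] floor y ext
scene (212, 143) 2.1 [221.0222 139.1337] [138.2937 197.8441] [183.4163 165.8217]
scene (212, 143) 2.2 [214.8207 136.8534] [131.767  194.4738] [177.0297 163.0718]
scene (212, 143) 2.3 [208.8397 135.3076] [125.6282 191.9251] [170.9354 161.0979]
side (241, 177) 2.1 [250.6    168.3627] [249.4328 227.565 ] [250.0689 195.2997]
side (241, 177) 2.2 [243.5334 168.5626] [240.9691 227.7867] [242.3666 195.5102]
side (241, 177) 2.3 [236.5455 169.3678] [232.6045 228.6742] [234.7521 196.3561]
cabinet [ 0.8614 -0.2222  0.    ] [ 0.8278 -0.2203  0.    ] [0.8225 0.0571 0.    ] toolbox [0.7249 0.2226 0.1   ] [0.7369 0.2138 0.    ]
t 11.8 [0.4635 0.1788 0.1557] q [-0.1398 -0.2883 -0.3665  2.3233  0.132   0.5955 -1.7572] F [ 0.1114  0.4029 -0.2432] 0.7541839958918128
[-0.0846 -0.0134  0.0091]
(array([ 0.0503,  0.0131, -0.0904]), array([  1.9287, -15.0904,  14.9192]))
(array([ 0.0916,  0.0241, -0.1639]), array([  3.8929, -30.0032,  14.6657]))
```

>>> step_arm --commands '[{"travel": [0.017,0.004,-0.03],"turn": [0.6,-5,5]},{"travel": [0.034,0.009,-0.06],"turn": [1.3,-10,10]},{"travel": [0.05,0.013,-0.09],"turn": [1.9,-15,14.9]},{"travel": [0.065,0.017,-0.116],"turn": [2.6,-20,14.9]},{"travel": [0.08,0.021,-0.142],"turn": [3.2,-25,14.8]}]' --gripper 0

```text
time: 12.3
position: [0.4641, 0.1785, 0.3195]
tool_rot: [-3.123, -0.248, -0.127]
ft_force: [0.3, 0.0, -0.4]
grip_width: 0.38
grip_force: 0.0
```

Run:
```python
from cov import *
s=st()
print(go(s,(.47,.18,.35),tool(0)));print(go(s,(.625,.206,.35),tool(0)))
```

```text
t 12.3 [0.4641 0.1785 0.3195] q [-0.1097 -0.0848 -0.304   1.7353 -0.0041  1.4085 -1.8252] F [ 0.349   0.0067 -0.3642] 0.380238118061463
(array([ 0.0085, -0.0006, -0.0299]), array([ 0.0503, -4.6701, -0.1072]))
(array([ 0.1652, -0.0017, -0.0171]), array([ 0.0503, -4.6701, -0.1072]))
```

>>> step_arm --commands '[{"travel": [0.009,0,-0.03],"turn": [0,-4.7,0]},{"travel": [0.055,0,-0.027],"turn": [0,-4.7,0]},{"travel": [0.1,-0.001,-0.022],"turn": [0,-4.7,0]},{"travel": [0.145,-0.002,-0.018],"turn": [0,-4.7,0]},{"travel": [0.17,-0.002,-0.016],"turn": [0,-4.7,0]}]'

```text
time: 12.8
position: [0.6324, 0.2071, 0.3455]
tool_rot: [3.131, 0.248, 0.0]
ft_force: [0.1, -0.9, -0.3]
grip_width: 0.013
grip_force: 0.0
```

>>> step_arm --commands '[{"travel": [0,0,0],"turn": [0,0,0]},{"travel": [0,0,0.02],"turn": [0,0,0]},{"travel": [0,0,0.05],"turn": [0,0,0]},{"travel": [0,0,0.075],"turn": [0,0,0]},{"travel": [0,0,0.075],"turn": [0,0,0]}]'

```text
time: 13.3
position: [0.627, 0.2064, 0.2689]
tool_rot: [3.129, 0.25, -0.009]
ft_force: [-0.7, -0.1, -0.2]
grip_width: 0.009
grip_force: 0.0
```

Run:
```python
from cov import *
s=st();R0=Ro.from_rotvec(s['tool_rot']);print(R0.as_matrix())
print('cover edge outer',P(2.2,.155,.006))
for th in (2.0,1.7,1.4,1.1,.8,.5,.25,0):
    tip=P(th,.11,.006+.010); tilt=0
    print(th,tip, R0.inv().apply(tip-R0.apply([0,0,.014])-s['position']))
```

```text
t 13.3 [0.627  0.2064 0.2689] q [-0.1412  0.35   -0.2892  1.3605  0.0994  1.4513 -1.8375] F [-0.7433 -0.0619 -0.2252] 0.008934607792168548
[[ 0.9873  0.1589 -0.0053]
 [ 0.1589 -0.9873 -0.0032]
 [-0.0057  0.0023 -1.    ]]
cover edge outer [0.5702 0.1957 0.3002]
2.0 [0.5536 0.1931 0.2577] [-0.0745  0.0015 -0.0023]
1.7 [0.521  0.1878 0.2544] [-0.1076  0.0015  0.0012]
1.4 [0.4908 0.1829 0.2414] [-0.1381  0.0015  0.0143]
1.1 [0.4657 0.1788 0.22  ] [-0.1634  0.0015  0.0358]
0.8 [0.448  0.176  0.1921] [-0.1812  0.0015  0.0639]
0.5 [0.4392 0.1745 0.1601] [-0.1899  0.0014  0.096 ]
0.25 [0.4393 0.1745 0.1323] [-0.1896  0.0013  0.1237]
0 [0.4462 0.1757 0.1055] [-0.1825  0.0013  0.1505]
```

>>> step_arm --commands '[{"travel": [-0.025,0.0015,0],"turn": [0,0,0]},{"travel": [-0.05,0.0015,0],"turn": [0,0,0]},{"travel": [-0.072,0.0015,0],"turn": [0,0,0]},{"travel": [-0.09,0.0015,0],"turn": [0,0,0]},{"travel": [-0.108,0.0015,0.001],"turn": [0,0,0]}]'

```text
time: 13.8
position: [0.5233, 0.1889, 0.2747]
tool_rot: [3.132, 0.25, 0.011]
ft_force: [2.8, -0.2, -0.3]
grip_width: 0.005
grip_force: 0.8
```

```bash
cat > nx.py <<'E'
from cov import *
import sys
off=float(sys.argv[1]);s=st();R0=Ro.from_rotvec(s['tool_rot'])
tip=s['position']+R0.apply([0,0,.014])-H;print('tip rel hinge x,y,z mm',1e3*RS.inv().apply(tip))
for th in map(float,sys.argv[2:]):
    print(th,R0.inv().apply(P(th,.11,off)-R0.apply([0,0,.014])-s['position']))
E
python3 nx.py .014 1.55 1.4 1.2 1.0 .8 .6
```

```text
t 13.8 [0.5233 0.1889 0.2747] q [-0.11    0.1151 -0.3103  1.6267  0.0381  1.3986 -1.8362] F [ 2.7545 -0.1596 -0.2757] 0.0054513284205280465
tip rel hinge x,y,z mm [ 35.4357   0.7442 111.1728]
1.55 [-0.0202  0.0008  0.0125]
1.4 [-0.0349  0.0008  0.0203]
1.2 [-0.0524  0.0008  0.0338]
1.0 [-0.0668  0.0008  0.0506]
0.8 [-0.0776  0.0008  0.07  ]
0.6 [-0.0844  0.0008  0.091 ]
```

>>> step_arm --commands '[{"travel": [-0.02,0.001,0.011],"turn": [0,0,0]},{"travel": [-0.035,0.001,0.02],"turn": [0,0,0]},{"travel": [-0.052,0.001,0.034],"turn": [0,0,0]},{"travel": [-0.067,0.001,0.051],"turn": [0,0,0]},{"travel": [-0.078,0.001,0.07],"turn": [0,0,0]}]'

```text
time: 14.3
position: [0.447, 0.1758, 0.2043]
tool_rot: [3.132, 0.251, 0.013]
ft_force: [1.1, 0.1, 1.5]
grip_width: 0.008
grip_force: 0.6
```

```bash
python3 nx.py .012 .7 .55 .4 .3 .2 .1 0
```

```text
t 14.3 [0.447  0.1758 0.2043] q [-0.1039 -0.0138 -0.3237  1.8975 -0.0017  1.2497 -1.8381] F [1.0561 0.1464 1.4569] 0.008404064440860984
tip rel hinge x,y,z mm [-66.7986   0.0017  88.9943]
0.7 [-0.0039 -0.      0.0125]
0.55 [-0.0075 -0.      0.0287]
0.4 [-0.0087 -0.      0.0453]
0.3 [-0.008  -0.      0.0563]
0.2 [-0.0063 -0.      0.0672]
0.1 [-0.0035 -0.      0.0779]
0.0 [ 0.0004 -0.0001  0.0883]
```

>>> step_arm --commands '[{"travel": [-0.004,0,0.0125],"turn": [0,0,0]},{"travel": [-0.0075,0,0.028],"turn": [0,0,0]},{"travel": [-0.0085,0,0.045],"turn": [0,0,0]},{"travel": [-0.008,0,0.056],"turn": [0,0,0]},{"travel": [-0.0065,0,0.067],"turn": [0,0,0]}]'

```text
time: 14.8
position: [0.441, 0.1748, 0.1358]
tool_rot: [3.131, 0.25, 0.007]
ft_force: [-0.0, 0.0, 0.5]
grip_width: 0.005
grip_force: 0.5
```

```bash
python3 nx.py .01 .2 .1 0
```

```text
t 14.8 [0.441  0.1748 0.1358] q [-0.1095  0.0373 -0.3297  1.9924  0.0155  1.1097 -1.8571] F [-0.0049  0.0077  0.4535] 0.004787961026448303
tip rel hinge x,y,z mm [-106.3848   -0.0704   32.7248]
0.2 [ 0.001  -0.0001  0.0006]
0.1 [ 0.0041 -0.0001  0.0113]
0.0 [ 0.0081 -0.0001  0.0215]
```

>>> step_arm --commands '[{"travel": [0.002,0,0.005],"turn": [0,0,0]},{"travel": [0.004,0,0.01],"turn": [0,0,0]},{"travel": [0.005,0,0.014],"turn": [0,0,0]},{"travel": [0.006,0,0.017],"turn": [0,0,0]},{"travel": [0.007,0,0.019],"turn": [0,0,0]}]'

```text
time: 15.3
position: [0.4476, 0.1756, 0.1167]
tool_rot: [3.131, 0.25, 0.006]
ft_force: [-0.1, -0.3, 0.1]
grip_width: 0.004
grip_force: 0.4
```

```bash
python3 nx.py .01 0
```

```text
t 15.3 [0.4476 0.1756 0.1167] q [-0.1117  0.0734 -0.3287  1.998   0.0289  1.0709 -1.8647] F [-0.1126 -0.2809  0.0988] 0.0036235282120745155
tip rel hinge x,y,z mm [-110.1896   -0.2561   12.8674]
0.0 [ 0.0016 -0.0003  0.0024]
```

>>> step_arm --commands '[{"travel": [0.001,0,0.003],"turn": [0,0,0]},{"travel": [0.001,0,0.005],"turn": [0,0,0]},{"travel": [0.001,0,0.006],"turn": [0,0,0]},{"travel": [0.001,0,0.006],"turn": [0,0,0]}]'

```text
time: 15.7
position: [0.4489, 0.176, 0.1142]
tool_rot: [3.131, 0.25, 0.007]
ft_force: [-8.3, -1.8, 22.7]
grip_width: 0.005
grip_force: 12.0
```

```bash
python3 nx.py .006 0
```

```text
t 15.7 [0.4489 0.176  0.1142] q [-0.1125  0.0787 -0.329   1.9981  0.032   1.0652 -1.8673] F [-8.3101 -1.7698 22.7036] 0.004956157674441818
tip rel hinge x,y,z mm [-110.298    -0.1363    9.9982]
0.0 [ 0.0022 -0.0001  0.0033]
```

>>> step_arm --commands '[{"travel": [0,0,-0.02],"turn": [0,0,0]},{"travel": [0,0,-0.06],"turn": [0,0,0]},{"travel": [0,0,-0.1],"turn": [0,0,0]},{"travel": [0,0,-0.14],"turn": [0,0,0]},{"travel": [0,0,-0.14],"turn": [0,0,0]}]'

```text
time: 16.2
position: [0.4508, 0.177, 0.2567]
tool_rot: [-3.13, -0.25, -0.022]
ft_force: [-1.1, 0.4, 0.7]
grip_width: 0.007
grip_force: 0.0
```

Run:
```python
from cov import *
for i in range(3): s=ctrl.get_state();w=save('wrist','w10.png')
st();a=save('scene','s10.png');b=save('side','d10.png')
for n,im in(('scene',a),('side',b)):
    h=cv2.cvtColor(im,cv2.COLOR_RGB2HSV);m=((h[...,0]>60)&(h[...,0]<95)&(h[...,1]>80)).astype(np.uint8)
    nn,l,stt,c=cv2.connectedComponentsWithStats(m)
    for i in range(1,nn):
        if stt[i,4]>1500: 
            print(n,stt[i]); cs,_=cv2.findContours((l==i).astype(np.uint8),0,2); hull=cv2.approxPolyDP(cv2.convexHull(max(cs,key=len)),4,True)[:,0]; print(hull.tolist())
    for th in(0,.08): print(n,th,[np.round(proj(n,P(th,r,.006)+y*ey),1).tolist() for r,y in((0,-.098),(0,.098),(.144,.098),(.144,-.098),(.155,0))])
```

```text
t 16.35 [0.4475 0.1755 0.2501] q [-0.1002 -0.037  -0.3201  1.8265 -0.0101  1.3478 -1.8293] F [ 0.2367 -0.1335 -0.6959] 0.005610350702857267
scene [ 146  209  128  121 8549]
[[224, 209], [242, 216], [273, 250], [216, 317], [199, 329], [152, 297], [146, 274], [201, 219]]
scene 0 [[225.1, 197.9], [153.7, 259.3], [212.1, 320.6], [275.3, 249.6], [250.4, 286.6]]
scene 0.08 [[224.9, 197.8], [153.5, 259.1], [214.1, 318.8], [277.7, 247.2], [252.9, 284.3]]
side [ 232  226   83  113 7221]
[[252, 226], [304, 251], [314, 313], [291, 338], [233, 338], [236, 247]]
side 0 [[251.3, 222.7], [250.4, 286.5], [313.7, 314.1], [305.3, 248.8], [313.4, 280.8]]
side 0.08 [[251.2, 222.6], [250.2, 286.4], [316.8, 310.5], [307.9, 245.3], [316.4, 277.0]]
```

The cover's free-edge corners in both views match θ = 0: side (314,313) and (304,251), scene (273,250). I'm handing in.

```bash
python3 -c "
from bench import ctrl
print(ctrl.close_job())"
```

```text
the job is handed in; nothing more can be done
None
```

I handed the job in with the cam home on the shaft, flats matched to within the camera measurement, the cover shut, and the four bystander items never approached; the hand-in gave no verdict.

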